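# Scan a mixing tube and hold it meshed on its drive

### The job

Turn the capped mixing tube, standing in the nest of the code reader, until its bar label squarely faces the reader's window, and let it stand like that for a moment to be read. Then carry it upright to the mixing drive, turn it until the splines of its foot mesh with the spindle, slide it home and press it gently down so that the sprung run ring sinks well past half its travel; finish while still gripping the tube and holding it down there. Do not ram the drive, and leave the other things on the bench where they are.

Things in the scene. Friction and masses are not known exactly. Their poses are not given: they have to be found in the camera images.
- mix_tube: the mixing tube, 144 mm tall, about 0.14 kg: a clear round tube, 30 mm diameter, with a round screw cap on top and a grey ribbed coupling foot (44 mm diameter, 26 mm high) below. Origin: centre of the foot's underside; z up along the tube; +x points out through the label. At the start it stands loose in the nest, label turned 45 to 115 degrees counter-clockwise (from above) from the reader's +x
- cap (a point): middle of the tube's ribbed cap, on the axis, 137 mm above the underside: 35 mm diameter, 14 mm high, fixed to the tube; the best place to grip, from above, standing well clear of the reader
- socket (a point): centre of the socket's mouth, in the foot's underside (same point as the tube's origin, same axes). The socket is 23.5 mm deep, with six inward lands (rounded at the mouth) and between them six straight slots at 0, 60, 120.. degrees from the tube's +x (the label)
- label (a point): middle of the white paper label with black bars on the tube's wall, 40 mm high and 28 mm wide round the tube, 67 mm above the underside, 15.5 mm from the axis
- code_reader: the code reader, fixed: white base plate 150 x 84 mm, 8 mm thick, with a round nest and an upright scan head (66 mm wide, top at 97 mm, face 59 mm from the nest's axis). Origin: on the bench under the nest's centre; +x points from the nest to the scan head, z up. The label is read once it has pointed along +x within 15 degrees for half a second, the tube standing in the nest
- nest (a point): centre of the nest's floor, 8 mm above the bench; round wall of 48 mm inner diameter, 11 mm high, around the tube's foot (2 mm play all round)
- scan_window (a point): middle of the dark window in the scan head, 67 mm above the bench, looking at the nest
- mix_drive: the mixing drive, fixed to the bench: a white housing 140 x 118 mm, top 56 mm above the bench, control knob on its front (-x). Origin: on the bench under the spindle's axis
- spindle: the drive's upright polished steel spindle; it does not turn. Origin: on its axis, level with the top of the resting run ring, 66 mm above the bench; z up. Six straight teeth, 4.2 mm wide with rounded crests, at 0, 60, 120.. degrees from its +x, out to 15 mm radius; crests 10 mm above the origin. The tube meshes when its +x and the spindle's differ by a multiple of 60 degrees, with some 7 degrees of play
- nose (a point): tip of the spindle's tapered nose, 16 mm above the spindle's origin, 11 mm wide at the tip and 20 mm at its foot: it enters the socket first and centres the tube. A tube that is not turned right stops on the tooth crests, 10 mm above the resting ring; meshed, it slides down until its underside meets the ring
- run_ring (a joint): how far the black run ring (55 mm diameter, round the spindle) is pressed down, m: 0 at rest, 0.006 at its stop; a spring holds it up with 3.6 N at 0, 7 N at 0.003 and 11 N at 0.006. The tube's own weight does not move it
- ring_top (a point): centre of the run ring's upper face, on which the tube's foot comes to sit
- beaker: bystander: a small clear beaker, 56 mm wide, 76 mm tall; origin under its centre
- plain_tube: bystander: a plain capped tube without coupling foot, 36 mm wide, 118 mm tall; origin under its centre
- cream_bottle: bystander: a square bottle with a cream cap, 66 mm wide, 125 mm tall; origin under its centre
- tip_box: bystander: a closed pipette tip box, 86 x 118 x 82 mm; origin under its centre
- vial_tray: bystander: a shallow tray with vials, 70 x 108 x 48 mm; origin under its centre
There are look-alikes about, which are no part of the job. What is shaped like the mix_tube but blue is not meant.

How it is judged:
By the outcome, as a careful person would: the job done as asked, in the order asked, and still so for the second after the job is handed in, while the arm keeps its last pose, push and grip.
It also fails if it takes over 58 s, if anything falls off the work surface, if the arm or the gripper's body presses on something with over 40 N, if the wrist force passes 120 N, or if a joint passes its speed limit or range.

### The arm

A 6-joint arm with a two-finger parallel gripper is mounted at the origin on a cart in front of the work surface, level with it; the furniture and walls round the work are solid. World frame = base frame: x ahead of the robot, y to its left, z up, the work surface at z = 0. Lengths are in m, angles in degrees, forces in N, time in s.
With the tool pointing down it reaches from about 0.375 to 0.9 m from the base axis. Payload 3.1 kg.
Tool frame: the origin (TCP) lies at the very end of the fingers, on their centre line; the grasp point (between the pads) lies 19 mm behind it; z points along the fingers, y is the direction in which the jaws open and shut (so a half turn about z gives the same grasp; the last joint's range is limited). The gripper opens to 87 mm and grips with 3 to 60 N. Pads are 19 mm wide; open, the fingers measure 117 mm over their backs; the gripper's body (75 mm by 190 mm) begins 51 mm behind the grasp point.
Start: joints at [55.376, 30.224, 82.088, -0, 67.689, -10.227], TCP at [0.258, 0.569, 0.223] pointing down, gripper open.
Joint ranges: [-176.69, 176.69], [-43.24, 126.21], [12.49, 139.97], [-82, 262], [0, 151.66], [-163.58, 163.58]. Speed limits (degrees/s): [159.86, 159.86, 180, 180, 180, 180].

### API

Orientations are given as a 3x3 rotation matrix whose columns are the frame's x, y, z axes.
In Python, from rig import readout, capture, camera_model, bot, spot_in, regions_of gives the robot as it stands.
- The arm moves only by the tool send_rows, never from a script. Its argument "moves" is a list that holds one entry, the list of rows, each a list of 7 numbers: the turn, a rotation vector about the tool's x, y, z in degrees, then the shift along the tool's x, y, z in cm, then the opening, from -1 (shut) to 1 (fully open). A call has exactly 5 rows; each row shifts and turns the commanded pose from where the row before left it, along the tool's axes as they then stand; what a row does not reach is not made up. A row lasts 1/10 s, in which the tool goes at most 50 mm and 8.59 degrees, less where a joint would pass 70% of its speed; a pose out of reach is approached as far as the arm can. A call with a gripper value outside its range is refused whole. The fingers move at their own pace and stop on an object; the grip force is fixed at half the most. Time passes only in rows, so rows that do not move let the fingers close, or fill a call up. It gives the time, the measured TCP pose, the force and the opening at its end, in the units of the state.
- readout.read_state(): the state, without advancing time (a new reading comes with each control period).
- capture(name): name is "side" or "top"; returns the picture (400x640x3 uint8, blue, green, red); there is no depth.
- camera_model(name): a dict with "camera_matrix" (3x3 intrinsics, pixels), "k1" (the pictures are not rectified: a ray, as slopes to the right and down, at radius r is drawn at 1 + k1 r^2 times it, then the intrinsics apply), "pose" (4x4, takes a point from camera to world coordinates). Camera axes: x right, y up, looking along -z (the intrinsics and any distortion apply to the point x, -y, -z); pixel columns grow to the right and rows downward; lengths in m; the calibration is good to about 2 mm. A picture is of the moment at which its call begins. camera_model takes no time and is no camera call.
- bot.hand_in(): hands the job in, once; it reports no verdict.
Trained networks look in the newest picture that a camera, given by its name, has taken for a name from the list of things; names that differ only in an ending like _2 or _b are one class to them, and where a whole thing is asked for, a point or a joint stands for the part that bears it (a point fixed in the world has none). Each returns a list of dicts, best first, with "p" (0 to 1); they miss things now and then, are a little off and sometimes report something else, mostly with a low value. They report only what shows in the picture. A call takes as long as a camera call. They do not tell look-alikes from the thing itself.
- spot_in(camera, thing): "location" ([x, y, z] in m, in world coordinates, good to about 4 mm: the middle of the surface that is visible of it).
- regions_of(camera, thing): "mask" (400x640 bool, what is visible of it).
The state is a dict: "time_s": time; "joint_positions": joint angles; "qvel": joint speeds; "tau": joint torques, N m; "position": TCP position; "tcp_rot": TCP orientation; "force": force on the tool from outside, world axes, zero at the start; "moment": the same for the moment, N m; "opening": opening from 0.0 (shut) to 1.0 (fully open).
Only numpy, scipy, OpenCV 4.12 (cv2) and the standard library are available. Lean on these libraries where they do the work, as an engineer would, in place of code of your own. Each camera call takes 0.05 s, during which the arm holds its last target. There are 200 camera calls.

## Working session

There is one attempt and no reset: what is moved stays moved. The work goes in short steps, Python scripts to look and compute and a tool call to move; the robot and the scene stay as the last step left them, time stands still between calls to the robot, and variables do not carry over. Pictures are saved under pics/ and viewed, about 8 in all and at most 12, crops included, and the job is handed in when it is done.

Besides the shell and the picture viewer there is one more tool, called by a JSON object that holds its "fn" and its "kwargs", one argument or row to a line. send_rows: Moves the arm, as the interface text tells. Its arguments: {"type":"object","properties":{"moves":{"type":"array","items":{"type":"array","items":{"type":"array","items":{"type":"number"}}}}},"required":["moves"]}

```bash
ls; mkdir -p pics; cat > h.py <<'E'
import numpy as np,cv2
from rig import readout,capture,camera_model,bot,spot_in,regions_of
def proj(c,P):
    m=camera_model(c);T=np.linalg.inv(np.array(m["pose"]));p=T[:3,:3]@np.array(P,float)+T[:3,3]
    s=np.array([p[0],-p[1]])/-p[2];s=s*(1+m["k1"]*(s@s));K=np.array(m["camera_matrix"]);return K[:2,:2]@s+K[:2,2]
def ray(c,uv):
    m=camera_model(c);K=np.array(m["camera_matrix"]);d=np.linalg.solve(K[:2,:2],np.array(uv,float)-K[:2,2]);s=d.copy()
    for _ in range(20): s=d/(1+m["k1"]*(s@s))
    T=np.array(m["pose"]);v=T[:3,:3]@np.array([s[0],-s[1],-1]);return T[:3,3],v/np.linalg.norm(v)
def atz(c,uv,z):
    o,v=ray(c,uv);return o+v*(z-o[2])/v[2]
def tri(uv1,uv2):
    o,v=ray("side",uv1);p,w=ray("top",uv2)
    t=np.linalg.lstsq(np.c_[v,-w],p-o,rcond=None)[0];a=o+v*t[0];b=p+w*t[1];return (a+b)/2,np.linalg.norm(a-b)
E
python3 - <<'E'
from h import *
for c in("side","top"):
    im=capture(c);cv2.imwrite(f"pics/{c}0.png",im)
    m=camera_model(c);print(c,np.round(m["pose"],3).tolist(),m["k1"],m["camera_matrix"])
    for t in("mix_tube","cap","label","code_reader","nest","scan_window","mix_drive","spindle","nose","ring_top"):
        print(t,[(round(d["p"],2),np.round(d["location"],3).tolist(),proj(c,d["location"]).astype(int).tolist()) for d in spot_in(c,t)[:4]])
print(readout.read_state())
E
```

```text
pics
side [[-0.985, -0.134, 0.109, 0.688], [0.172, -0.822, 0.543, 0.601], [0.016, 0.553, 0.833, 1.053], [0.0, 0.0, 0.0, 1.0]] -0.013714810126546045 [[412.89298257   0.         318.04570703]
 [  0.         412.89298257 210.13334874]
 [  0.           0.           1.        ]]
mix_tube [(0.86, [0.517, -0.127, 0.09], [327, 180]), (0.56, [0.404, -0.151, 0.081], [362, 170])]
cap [(0.73, [0.519, -0.128, 0.092], [326, 179]), (0.57, [0.403, -0.157, 0.077], [362, 170])]
label [(0.92, [0.518, -0.132, 0.093], [326, 178]), (0.58, [0.4, -0.156, 0.081], [363, 169])]
code_reader [(0.65, [0.576, -0.111, 0.015], [308, 201])]
nest [(0.89, [0.58, -0.11, 0.018], [307, 201]), (0.61, [0.402, -0.281, 0.083], [353, 139])]
scan_window [(0.88, [0.577, -0.107, 0.014], [308, 202])]
mix_drive [(0.9, [0.539, 0.136, 0.06], [337, 265]), (0.61, [0.724, 0.012, 0.042], [263, 238])]
spindle [(0.39, [0.527, 0.127, 0.076], [341, 259])]
nose []
ring_top [(0.49, [0.529, 0.126, 0.068], [340, 260])]
top [[0.015, 0.987, -0.163, 0.388], [-1.0, 0.014, -0.006, -0.032], [-0.004, 0.163, 0.987, 1.268], [0.0, 0.0, 0.0, 1.0]] -0.03186
[... 1040 characters left out ...]
01,  8.20886017e+01,  1.48727764e-03,
        6.76900649e+01, -1.02264204e+01]), 'qvel': array([ 0.05918695,  0.08939549,  0.02443935, -0.02443424, -0.00854048,
       -0.09626438]), 'tau': array([-1.94138397e-04, -4.40022039e+01, -1.76988566e+01,  6.32594945e-02,
        5.02663117e-02, -2.61345787e-05]), 'position': array([0.25808763, 0.56918645, 0.22255192]), 'tcp_rot': array([[-9.10709095e-01,  4.13048354e-01, -3.34004956e-05],
       [ 4.13048355e-01,  9.10709096e-01, -6.10911871e-06],
       [ 2.78947737e-05, -1.93596497e-05, -9.99999999e-01]]), 'force': array([-0.34285534, -0.04394134, -0.60171862]), 'moment': array([0.02531093, 0.00480364, 0.03824189]), 'opening': 1.0043135419205211}
```

```bash
ls pics
```

```text
side0.png
top0.png
```

View pics/side0.png

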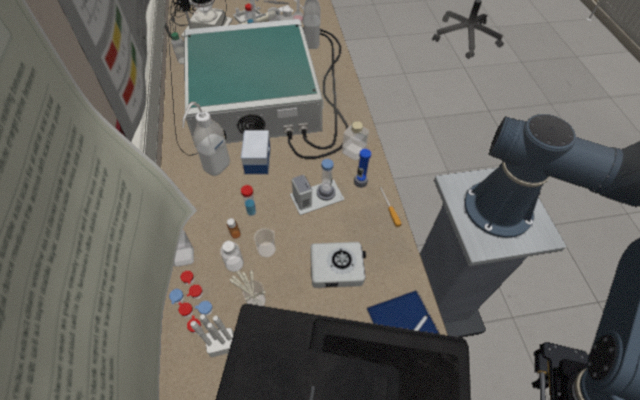

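View pics/top0.png

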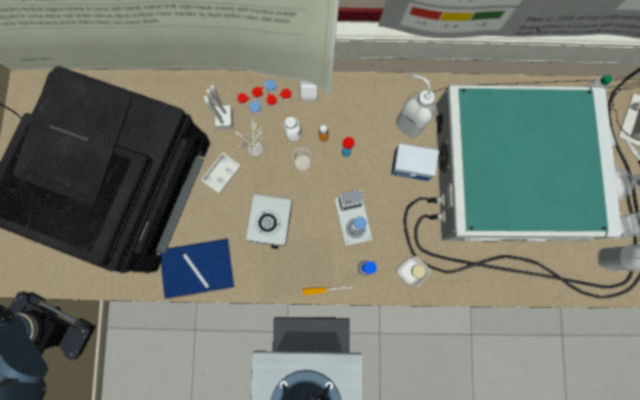

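Candidates: the clear tube in the nest (side 327,180; top 358,224), the all-blue tube (side 363,167; top 368,267) and the small red-capped tube (side 249,198; top 347,146). I choose the one in the nest and check it with a close crop.

```bash
python3 - <<'E'
from h import *
def crop(c,u,v,r,): 
    im=cv2.imread(f"pics/{c}0.png");return cv2.resize(im[v-r[1]:v+r[1],u-r[0]:u+r[0]],(400,300),interpolation=cv2.INTER_CUBIC)
a=np.hstack([crop("side",318,185,(40,30)),crop("top",353,215,(40,30))])
b=np.hstack([crop("side",341,262,(40,30)),crop("top",268,222,(40,30))])
cv2.imwrite("pics/z0.png",np.vstack([a,b]))
E
```

```text
(no output)
```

View pics/z0.png

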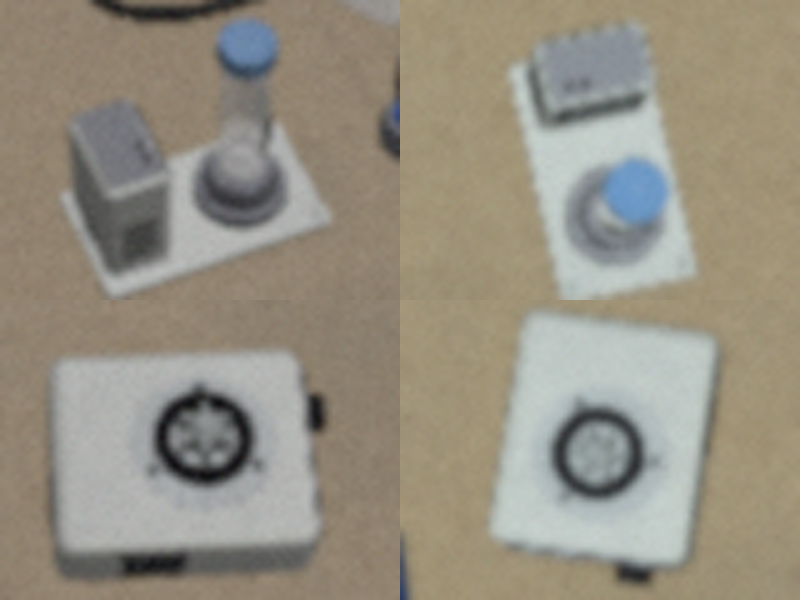

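The clear tube (side 327,164 cap) is in the nest, with its label roughly facing the side camera. I'll average frames to get the angles.

```bash
python3 - <<'E'
from h import *
A={}
for c in("side","top"):
    a=np.mean([capture(c).astype(float) for _ in range(14)],0);np.save(f"{c}avg.npy",a);A[c]=a
def crop(c,u,v,r,size): 
    M=np.float32([[size[0]/(2*r[0]),0,-(u-r[0])*size[0]/(2*r[0])],[0,size[1]/(2*r[1]),-(v-r[1])*size[1]/(2*r[1])]])
    o=cv2.warpAffine(A[c],M,size,flags=cv2.INTER_CUBIC)
    lo,hi=np.percentile(o,1),np.percentile(o,99);return np.clip((o-lo)/(hi-lo)*255,0,255).astype(np.uint8)
# origin (u-r), scales
a=np.hstack([crop("side",328,180,(20,20),(400,300))*1,crop("top",353,215,(40,30),(400,300))])
b=np.hstack([crop("side",341,258,(20,15),(400,300)),crop("top",267,222,(20,15),(400,300))])
cv2.imwrite("pics/z1.png",np.vstack([a,b]))
E
```

```text
(no output)
```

View pics/z1.png

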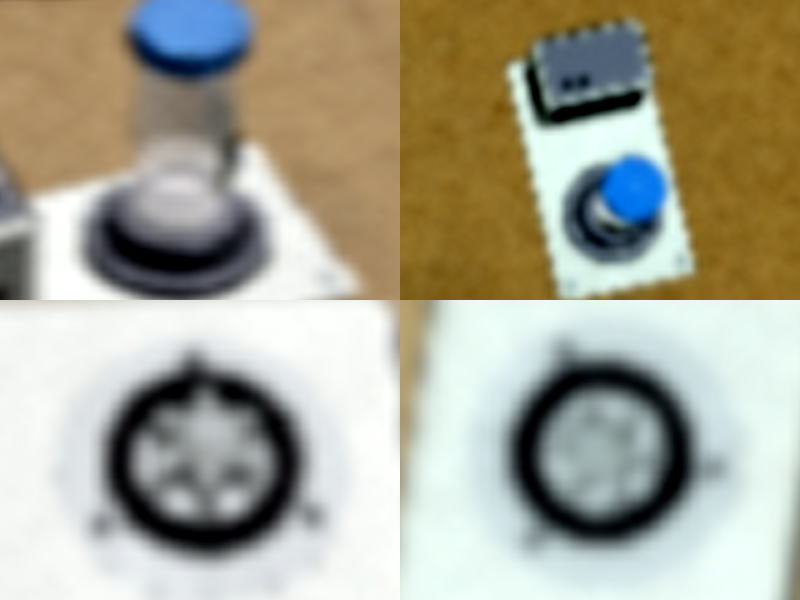

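```bash
python3 - <<'E'
from h import *
A={c:np.load(f"{c}avg.npy").astype(np.float32) for c in("side","top")}
def samp(c,P):
    sh=P.shape[:-1];uv=np.array([proj(c,p) for p in P.reshape(-1,3)]).astype(np.float32).reshape(*sh,2)
    return cv2.remap(A[c],uv[...,0],uv[...,1],cv2.INTER_CUBIC)
print("cap",atz("side",(327,163.7),.152),atz("top",(359.8,223),.152),tri((327,163.7),(359.8,223)))
print("nest",atz("top",(355.4,227.4),.019),atz("side",(308+17.7,160+30.5),.019))
# ring top z=.066: fit ring centroid from dark pixels
for c,u0,v0 in(("side",341,259),("top",267,222)):
    g=A[c].mean(2)[v0-12:v0+12,u0-12:u0+12];w=np.clip(120-g,0,None)
    # ellipse: fit to outer contour
    big=cv2.resize(g,None,fx=8,fy=8,interpolation=cv2.INTER_CUBIC)
    m=(big<110).astype(np.uint8);cs=max(cv2.findContours(m,cv2.RETR_EXTERNAL,cv2.CHAIN_APPROX_NONE)[0],key=cv2.contourArea)
    e=cv2.fitEllipse(cv2.convexHull(cs));ctr=(np.array(e[0])+.5)/8-.5+[u0-12,v0-12];print(c,"ring",ctr,np.array(e[1])/8,atz(c,ctr,.066),atz(c,ctr,.064))
# edges of reader plate: bright mask in top, minAreaRect
for c,(u,v) in(("top",(347,208)),):
    g=A[c];m=((g[...,0]>130)).astype(np.uint8) # blue channel high: white or grey
    m[:, :325]=0;m[:,385:]=0;m[:180]=0;m[255:]=0
    cs=max(cv2.findContours(m,cv2.RETR_EXTERNAL,cv2.CHAIN_APPROX_NONE)[0],key=cv2.contourArea)
    pts=np.array([atz(c,p[0],.008)[:2] for p in cs],np.float32)
    r=cv2.minAreaRect(pts);print("plate",r)
m=(A["top"][...,0]>130).astype(np.uint8);m[:,:240]=0;m[:,300:]=0;m[:185]=0;m[256:]=0
cs=max(cv2.findContours(m,cv2.RETR_EXTERNAL,cv2.CHAIN_APPROX_NONE)[0],key=cv2.contourArea)
print("drive",cv2.minAreaRect(np.array([atz("top",p[0],.056)[:2] for p in cs],np.float32)))
E
```

```text
cap [ 0.51830406 -0.13769206  0.152     ] [ 0.51520617 -0.139335    0.152     ] (array([ 0.51664429, -0.14012072,  0.14836974]), np.float64(0.0022015527738105797))
nest [ 0.51693536 -0.13893287  0.019     ] [ 0.51712615 -0.14111447  0.019     ]
side ring [341.31484032 259.07624054] [19.50647736 20.33958435] [0.52506013 0.12211872 0.066     ] [0.52472993 0.12114788 0.064     ]
top ring [267.15385723 222.18476295] [18.15150261 18.27368164] [0.52346224 0.12080275 0.066     ] [0.52368826 0.12105661 0.064     ]
plate ((0.5495285987854004, -0.132614865899086), (0.16320453584194183, 0.09192802757024765), 12.876623153686523)
drive ((0.5333174467086792, 0.1203208863735199), (0.11972326785326004, 0.14414621889591217), 83.11322784423828)
```

```bash
python3 - <<'E'
from h import *
A={c:np.load(f"{c}avg.npy").astype(np.float32) for c in("side","top")}
def samp(c,P):
    sh=P.shape[:-1];uv=np.array([proj(c,p) for p in P.reshape(-1,3)]).astype(np.float32).reshape(*sh,2)
    return cv2.remap(A[c],uv[...,0],uv[...,1],cv2.INTER_CUBIC)
n8=lambda o:np.clip((o-o.min())/(np.percentile(o,99.5)-o.min())*255,0,255).astype(np.uint8)
# tube axis from side cap: use side-only axis
ax=np.array([.5175,-.1385])
th=np.radians(np.linspace(-20,180,81));z=np.linspace(.15,.02,66)
T,Z=np.meshgrid(th,z);P=np.stack([ax[0]+.0155*np.cos(T),ax[1]+.0155*np.sin(T),Z],-1)
w=samp("side",P)
print("cols deg",np.degrees(th[::5]).round())
for i in range(20,60,4): print(round(z[i],3),w[i,::5].mean(1).round().astype(int))
im1=cv2.resize(n8(w),(400,300),interpolation=cv2.INTER_CUBIC)
xs=np.linspace(.032,-.032,65)
outs=[]
for c,ctr in(("side",(.525,.122)),("top",(.5235,.121))):
    X,Y=np.meshgrid(xs,xs,indexing="ij") # rows: x down, cols: -y right
    o=samp(c,np.stack([ctr[0]+X,ctr[1]+Y,0*X+.072],-1));outs.append(cv2.resize(n8(o),(300,300),interpolation=cv2.INTER_CUBIC))
    for zz in(.066,.072,.076):
      for r in(.008,.010,.012,.014,.016):
        a=np.radians(np.arange(0,360,5));g=samp(c,np.stack([ctr[0]+r*np.cos(a),ctr[1]+r*np.sin(a),0*a+zz],-1)[None]).mean(2).ravel()
        f=(g*np.exp(-6j*a)).mean();print(c,zz,r,"amp",round(abs(f),1),"bright at",round(np.degrees(-np.angle(f))/6,1),round(g.mean()))
cv2.imwrite("pics/z2.png",np.vstack([np.hstack([im1,np.zeros((300,200,3),np.uint8)]),np.hstack(outs)]))
E
```

```text
Traceback (most recent call last):
  File "h.py", line 4, in proj
    m=camera_model(c);T=np.linalg.inv(np.array(m["pose"]));p=T[:3,:3]@np.array(P,float)+T[:3,3]
ValueError: time passes only in moves, steps and waits
```

```bash
sed -i 's/^def proj/import functools\ncamera_model=functools.lru_cache(None)(camera_model)\ndef proj/' h.py
cat >> h.py <<'E'
def samp(img,c,P):
    sh=P.shape[:-1];uv=np.array([proj(c,p) for p in P.reshape(-1,3)]).astype(np.float32).reshape(*sh,2)
    return cv2.remap(img.astype(np.float32),uv[...,0],uv[...,1],cv2.INTER_CUBIC)
n8=lambda o:np.clip((o-o.min())/(np.percentile(o,99.5)-o.min())*255,0,255).astype(np.uint8)
def unwrap(img,ax,c="side",base=0.):
    th=np.radians(np.linspace(-20,180,81));z=np.linspace(.15,.02,66)+base
    T,Z=np.meshgrid(th,z);return th,z,samp(img,c,np.stack([ax[0]+.0155*np.cos(T),ax[1]+.0155*np.sin(T),Z],-1))
E
python3 - <<'E'
from h import *
A={c:np.load(f"{c}avg.npy") for c in("side","top")}
th,z,w=unwrap(A["side"],(.5175,-.1385))
print("cols deg",np.degrees(th[::5]).round())
for i in range(20,60,4): print(round(z[i],3),w[i,::5].mean(1).round().astype(int))
im1=cv2.resize(n8(w),(400,300),interpolation=cv2.INTER_CUBIC)
xs=np.linspace(.032,-.032,65);outs=[]
for c,ctr in(("side",(.525,.122)),("top",(.5235,.121))):
    X,Y=np.meshgrid(xs,xs,indexing="ij")
    o=samp(A[c],c,np.stack([ctr[0]+X,ctr[1]+Y,0*X+.072],-1));outs.append(cv2.resize(n8(o),(300,300),interpolation=cv2.INTER_CUBIC))
    for zz in(.066,.072,.076):
      for r in(.008,.011,.014,.016):
        a=np.radians(np.arange(0,360,5));g=samp(A[c],c,np.stack([ctr[0]+r*np.cos(a),ctr[1]+r*np.sin(a),0*a+zz],-1)[None]).mean(2).ravel()
        f=(g*np.exp(-6j*a)).mean();print(c,zz,r,"amp",round(abs(f),1),"bright at",round(np.degrees(-np.angle(f))/6,1),round(g.mean()))
cv2.imwrite("pics/z2.png",np.vstack([np.hstack([im1,np.zeros((300,200,3),np.uint8)]),np.hstack(outs)]))
E
```

```text
cols deg [-20.  -7.   5.  18.  30.  42.  55.  68.  80.  92. 105. 118. 130. 142.
 155. 168. 180.]
0.11 [126 126 125 124 124 122 120 118 116 113 110 109 112 119 123 125 125]
0.102 [126 125 124 124 123 126 132 135 134 128 119 110 109 116 121 123 123]
0.094 [124 124 122 122 130 141 147 147 145 146 140 117  98 102 112 119 120]
0.086 [122 123 125 130 142 150 147 142 142 146 150 132 104 100 104 106 113]
0.078 [125 129 133 142 151 152 150 154 155 150 142 129 117 107 111 112 103]
0.07 [132 135 141 149 147 149 159 162 162 161 149 129 122 123 123 117 108]
0.062 [138 148 152 142 141 148 150 150 151 153 154 143 130 133 139 133 119]
0.054 [153 146 133 133 142 147 148 150 151 153 153 151 139 131 137 145 137]
0.046 [134 126 127 130 131 131 135 136 137 140 141 139 135 131 128 130 137]
0.038 [124 120 120 118 116 117 115 114 116 119 120 121 123 123 124 126 129]
side 0.066 0.008 amp 1.4 bright at -10.2 113
side 0.066 0.011 amp 5.0 bright at -8.9 117
side 0.066 0.014 amp 7.5 bright at -8.2 120
side 0.066 0.016 amp 6.4 bright at -8.0 110
side 0.072 0.008 amp 0.4 bright at 14.2 118
side 0.072 0.011 amp 1.1 bright at -2.7 110
side 0.072 0.014 amp 3.2 bright at -7.2 107
side 0.072 0.016 amp 2.9 bright at -7.7 100
side 0.076 0.008 amp 1.6 bright at 19.1 120
side 0.076 0.011 amp 4.8 bright at 19.6 105
side 0.076 0.014 amp 3.7 bright at 20.6 94
side 0.076 0.016 amp 1.9 bright at 20.4 87
top 0.066 0.008 amp 0.2 bright at -12.5 147
top 0.066 0.011 amp 2.1 bright at -9.1 152
top 0.066 0.014 amp 3.4 bright at -8.7 152
top 0.066 0.016 amp 2.9 bright at -8.1 137
top 0.072 0.008 amp 0.3 bright at 25.9 147
top 0.072 0.011 amp 0.8 bright at -12.0 152
top 0.072 0.014 amp 2.3 bright at -8.4 151
top 0.072 0.016 amp 2.4 bright at -7.3 134
top 0.076 0.008 amp 0.5 bright at 25.3 147
top 0.076 0.011 amp 0.4 bright at -28.1 151
top 0.076 0.014 amp 1.3 bright at -8.1 149
top 0.076 0.016 amp 2.0 bright at -6.7 132
```

View pics/z2.png

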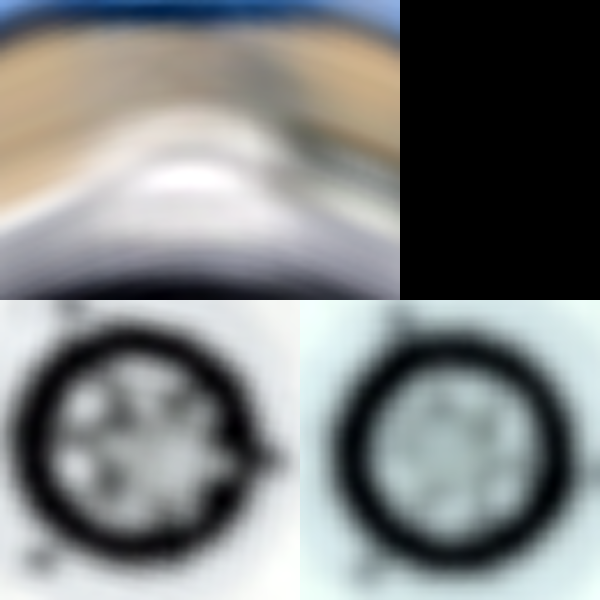

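```bash
python3 - <<'E'
from h import *
A=np.load("sideavg.npy").astype(np.float32)
for z in(.034,.055,.075,.095,.138):
    print(z,[(proj("side",(.5175+.0155*np.cos(np.radians(t)),-.1385+.0155*np.sin(np.radians(t)),z))).round(1).tolist() for t in(-13,32,77,122,167)])
for v in range(162,192): print(v,[ '/'.join(str(int(x)) for x in A[v,u]) for u in range(318,340)][0:22:1] if v in(168,171,174,177,180,183,186) else '')
M=np.float32([[20,0,-312*20],[0,15,-158*15]])
cv2.imwrite("pics/z3.png",np.clip(cv2.warpAffine(A,M,(600,600),flags=cv2.INTER_CUBIC)*1.3,0,255).astype(np.uint8))
E
```

```text
0.034 [[320.9, 188.0], [322.2, 191.0], [325.7, 192.4], [329.3, 191.4], [330.9, 188.6]]
0.055 [[321.0, 183.9], [322.3, 186.9], [325.9, 188.3], [329.6, 187.2], [331.2, 184.4]]
0.075 [[321.2, 179.8], [322.5, 182.8], [326.1, 184.2], [329.9, 183.2], [331.5, 180.4]]
0.095 [[321.3, 175.7], [322.7, 178.7], [326.3, 180.1], [330.1, 179.1], [331.8, 176.2]]
0.138 [[321.7, 166.3], [323.1, 169.4], [326.8, 170.8], [330.7, 169.8], [332.5, 166.9]]
162 
163 
164 
165 
166 
167 
168 ['112/131/146', '113/132/147', '112/131/144', '106/119/130', '94/96/97', '88/76/68', '90/73/58', '98/78/62', '105/85/66', '111/90/70', '114/91/71', '113/91/70', '104/84/66', '103/88/77', '102/102/103', '108/121/131', '111/130/145', '113/133/147', '112/131/145', '111/131/145', '113/132/146', '113/132/146']
169 
170 
171 ['111/131/145', '112/132/146', '111/131/146', '112/130/142', '114/126/134', '116/123/128', '113/119/122', '107/111/114', '102/104/105', '101/100/100', '107/105/105', '113/112/114', '114/118/121', '115/123/130', '114/129/140', '110/129/143', '108/128/143', '109/128/143', '109/129/143', '110/130/144', '110/130/
[... 1066 characters left out ...]
 ['119/135/146', '125/139/149', '135/146/154', '142/149/154', '146/148/152', '150/150/152', '148/148/150', '146/146/147', '146/146/147', '146/145/146', '143/143/144', '138/138/139', '120/121/122', '122/125/124', '156/158/156', '174/176/175', '172/174/174', '154/161/164', '125/140/149', '109/128/141', '106/124/138', '107/125/138']
184 
185 
186 ['149/149/147', '129/126/125', '124/119/119', '130/126/126', '138/137/137', '147/146/147', '152/150/151', '153/151/153', '155/153/155', '156/155/156', '154/154/154', '146/146/147', '134/134/135', '133/130/130', '143/141/140', '158/157/156', '170/171/170', '174/177/175', '164/169/169', '138/147/153', '115/130/140', '110/127/140']
187 
188 
189 
190 
191
```

View pics/z3.png

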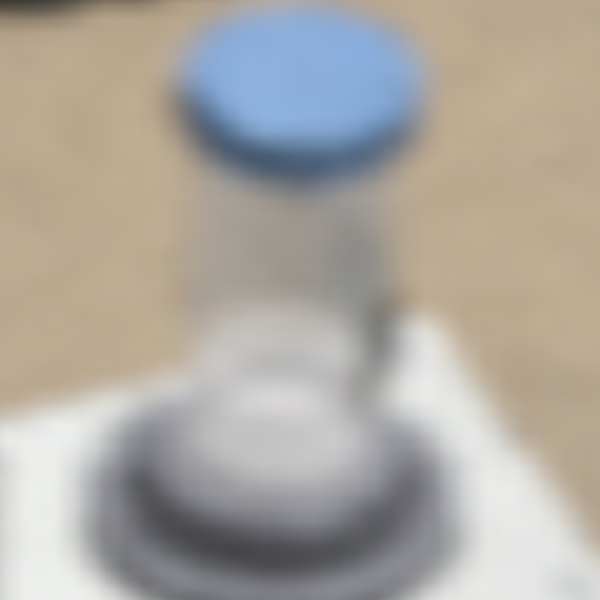

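Tube axis is about (0.517, -0.139). The label points to about 69° world, and the reader's +x is about 13°, so the tube must turn about 56° clockwise. The spindle is at (0.524, 0.121). Now approaching.

{"fn": "send_rows", "kwargs": {
  "moves": [
    [[0,0,0,-1.594,-3.515,-1,1],[0,0,0,-1.594,-3.515,-1,1],[0,0,0,-1.594,-3.515,-1,1],[0,0,0,-1.594,-3.515,-1,1],[0,0,0,-1.594,-3.515,-1,1]]
  ]
}}

```text
time_s: 3.0
position: [0.2579, 0.3748, 0.273]
tcp_rot: [[-0.911, 0.413, 0.0], [0.413, 0.911, 0.0], [-0.0, 0.0, -1.0]]
force: [0.3, -0.4, 0.0]
opening: 1.003
```

{"fn": "send_rows", "kwargs": {
  "moves": [
    [[0,0,0,-1.594,-3.515,-1,1],[0,0,0,-1.594,-3.515,-1,1],[0,0,0,-3.206,-2.245,0,1],[0,0,0,-3.206,-2.245,0,1],[0,0,0,-3.206,-2.245,0,1]]
  ]
}}

```text
time_s: 3.5
position: [0.3184, 0.1967, 0.2931]
tcp_rot: [[-0.911, 0.413, 0.002], [0.413, 0.911, 0.001], [-0.001, 0.001, -1.0]]
force: [0.5, 0.9, -0.4]
opening: 0.998
```

{"fn": "send_rows", "kwargs": {
  "moves": [
    [[0,0,0,-3.206,-2.245,0,1],[0,0,0,-3.206,-2.245,0,1],[0,0,0,-3.206,-2.245,0,1],[0,0,0,-3.206,-2.245,0,1],[0,0,0,-3.206,-2.245,0,1]]
  ]
}}

```text
time_s: 4.0
position: [0.4181, 0.0279, 0.2929]
tcp_rot: [[-0.91, 0.414, 0.001], [0.414, 0.91, 0.0], [-0.001, 0.0, -1.0]]
force: [0.1, 0.9, 0.0]
opening: 1.003
```

{"fn": "send_rows", "kwargs": {
  "moves": [
    [[0,0,0,-3.206,-2.245,1,1],[0,0,0,-3.206,-2.245,1,1],[0,0,0,-3.206,-2.245,2,1],[0,0,0,-3.206,-2.245,2,1],[0,0,0,-3.206,-2.245,1,1]]
  ]
}}

```text
time_s: 4.5
position: [0.5169, -0.1401, 0.2209]
tcp_rot: [[-0.91, 0.414, -0.002], [0.414, 0.91, 0.001], [0.003, 0.0, -1.0]]
force: [0.7, 0.7, 0.5]
opening: 1.0
```

{"fn": "send_rows", "kwargs": {
  "moves": [
    [[0,0,0,0,0,2.5,1],[0,0,0,0,0,2.5,1],[0,0,0,0,0,2,1],[0,0,0,0,0,1.5,1],[0,0,0,0,0,0.9,1]]
  ]
}}

```text
time_s: 5.0
position: [0.5166, -0.1387, 0.1273]
tcp_rot: [[-0.911, 0.413, -0.002], [0.413, 0.911, 0.001], [0.002, 0.0, -1.0]]
force: [0.2, -0.4, 0.5]
opening: 1.001
```

```bash
python3 - <<'E'
from h import *
I={c:capture(c) for c in("side","top")}
print(readout.read_state()["position"])
s=cv2.resize(I["side"][140:200,287:367],(400,300),interpolation=3);t=cv2.resize(I["top"][185:245,313:393],(400,300),interpolation=3)
cv2.imwrite("pics/z4.png",np.hstack([s,t]))
E
```

```text
[ 0.5164866  -0.13862296  0.1275382 ]
```

View pics/z4.png

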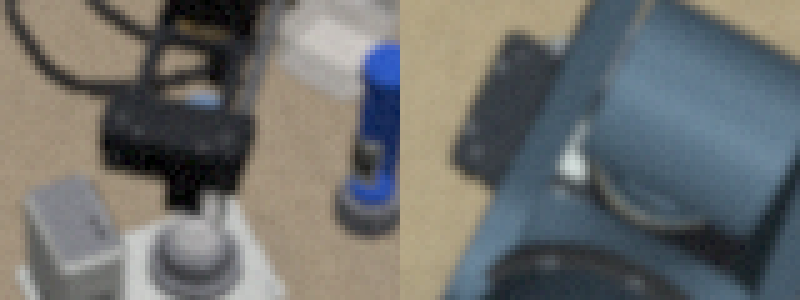

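The side view shows the jaws straddling the cap (cap glint at 205,100 in the crop). I'll close, wait, then turn.

{"fn": "send_rows", "kwargs": {
  "moves": [
    [[0,0,0,0,0,0,-1],[0,0,0,0,0,0,-1],[0,0,0,0,0,0,-1],[0,0,0,0,0,0,-1],[0,0,0,0,0,0,-1]]
  ]
}}

```text
time_s: 5.6
position: [0.5173, -0.139, 0.129]
tcp_rot: [[-0.911, 0.413, 0.001], [0.413, 0.911, -0.0], [-0.001, -0.0, -1.0]]
force: [0.3, 0.2, 0.3]
opening: 0.631
```

{"fn": "send_rows", "kwargs": {
  "moves": [
    [[0,0,0,0,0,0,-1],[0,0,0,0,0,0,-1],[0,0,0,0,0,0,-1],[0,0,0,0,0,0,-1],[0,0,4,0,0,0,-1]]
  ]
}}

```text
time_s: 6.1
position: [0.5171, -0.1388, 0.1286]
tcp_rot: [[-0.879, 0.477, -0.0], [0.477, 0.879, 0.0], [0.0, 0.0, -1.0]]
force: [0.8, 1.1, 0.9]
opening: 0.4
```

{"fn": "send_rows", "kwargs": {
  "moves": [
    [[0,0,8,0,0,0,-1],[0,0,8,0,0,0,-1],[0,0,8,0,0,0,-1],[0,0,8,0,0,0,-1],[0,0,8,0,0,0,-1]]
  ]
}}

```text
time_s: 6.6
position: [0.5174, -0.1387, 0.1286]
tcp_rot: [[-0.363, 0.932, 0.001], [0.932, 0.363, 0.0], [0.0, 0.001, -1.0]]
force: [1.1, -0.6, 0.6]
opening: 0.394
```

{"fn": "send_rows", "kwargs": {
  "moves": [
    [[0,0,8,0,0,0,-1],[0,0,4,0,0,0,-1],[0,0,0,0,0,0,-1],[0,0,0,0,0,0,-1],[0,0,0,0,0,0,-1]]
  ]
}}

```text
time_s: 7.1
position: [0.5173, -0.1389, 0.1286]
tcp_rot: [[-0.168, 0.986, 0.0], [0.986, 0.168, -0.0], [-0.0, 0.0, -1.0]]
force: [0.3, 0.0, 0.1]
opening: 0.397
```

```bash
python3 - <<'E'
from h import *
I=np.mean([capture("side").astype(np.float32) for _ in range(10)],0);np.save("side1.npy",I)
M=np.float32([[20,0,-306*20],[0,20,-166*20]])
a=cv2.warpAffine(I,M,(600,600),flags=2)*1.3
cv2.imwrite("pics/z5.png",np.clip(a,0,255).astype(np.uint8))
for v in range(176,192,2): print(v,I[v,318:336].mean(1).round().astype(int))
E
```

```text
176 [145 144 143 139 138 137 136 133 130 130 132 132 133 136 142 146 146 144]
178 [146 144 141 137 137 141 142 143 142 139 139 142 138 125 126 144 146 142]
180 [142 146 144 143 150 157 161 157 141 128 120 110  91  91 143 180 171 150]
182 [144 145 148 150 159 168 170 158 124  80  51  34  30  75 144 186 188 167]
184 [170 168 171 172 164 161 165 160 129  77  45  50  73 120 169 194 197 187]
186 [165 141 128 133 145 159 165 157 125  90  84 100 121 139 154 173 189 195]
188 [133 102 106 129 144 159 166 157 146 147 155 162 159 142 128 137 164 187]
190 [116  92  89 114 129 139 145 152 154 157 153 147 140 129 112 112 139 174]
```

View pics/z5.png

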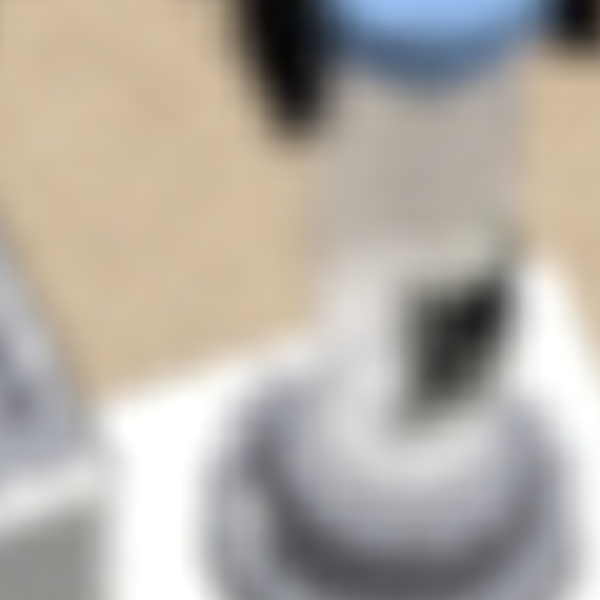

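The turned tube shows a white area to the left of u=326 and a dark patch to the right, both at label height. That is ambiguous, so I'll turn further to see the patch face-on.

{"fn": "send_rows", "kwargs": {
  "moves": [
    [[0,0,8,0,0,0,-1],[0,0,8,0,0,0,-1],[0,0,8,0,0,0,-1],[0,0,8,0,0,0,-1],[0,0,8,0,0,0,-1]]
  ]
}}

```text
time_s: 8.1
position: [0.5172, -0.1391, 0.1286]
tcp_rot: [[0.511, 0.86, 0.0], [0.86, -0.511, -0.0], [-0.0, 0.0, -1.0]]
force: [1.1, 0.2, 0.3]
opening: 0.4
```

{"fn": "send_rows", "kwargs": {
  "moves": [
    [[0,0,8,0,0,0,-1],[0,0,8,0,0,0,-1],[0,0,0,0,0,0,-1],[0,0,0,0,0,0,-1],[0,0,0,0,0,0,-1]]
  ]
}}

```text
time_s: 8.6
position: [0.5171, -0.1391, 0.1286]
tcp_rot: [[0.723, 0.691, 0.0], [0.691, -0.723, -0.0], [-0.0, 0.0, -1.0]]
force: [-0.1, -0.4, 0.1]
opening: 0.401
```

```bash
python3 - <<'E'
from h import *
I=np.mean([capture("side").astype(np.float32) for _ in range(10)],0);np.save("side2.npy",I)
M=np.float32([[20,0,-312*20],[0,20,-166*20]])
a=np.hstack([cv2.warpAffine(np.load(f),M,(266,560),flags=2) for f in("sideavg.npy","side1.npy","side2.npy")])*1.3
M2=np.float32([[1,0,0],[0,1,0]])
cv2.imwrite("pics/z6.png",np.clip(cv2.resize(np.hstack([cv2.warpAffine(np.load(f),np.float32([[20,0,-315*20],[0,20,-168*20]]),(400,560),flags=2) for f in("sideavg.npy","side1.npy","side2.npy")]),(798,372))*1.3,0,255).astype(np.uint8))
for v in range(176,192,2): print(v,I[v,318:336].mean(1).round().astype(int))
E
```

```text
176 [146 145 144 142 140 138 136 135 131 130 131 130 130 132 137 143 145 146]
178 [146 145 142 138 128 126 137 140 139 138 138 135 131 132 142 147 146 143]
180 [144 146 146 140 113  81  85 104 116 121 122 120 129 151 174 184 172 150]
182 [144 146 149 144 113  60  32  45  52  49  47  70 121 157 178 192 188 167]
184 [170 168 172 165 127  71  44  38  34  38  47  82 130 166 189 197 196 187]
186 [165 143 130 128 125 113  95  77  70  72  82 103 131 148 158 172 188 196]
188 [133 104 107 130 141 153 157 149 141 144 152 162 161 145 132 138 163 187]
190 [117  96  92 112 126 136 145 152 156 159 159 155 146 135 121 114 135 172]
```

View pics/z6.png

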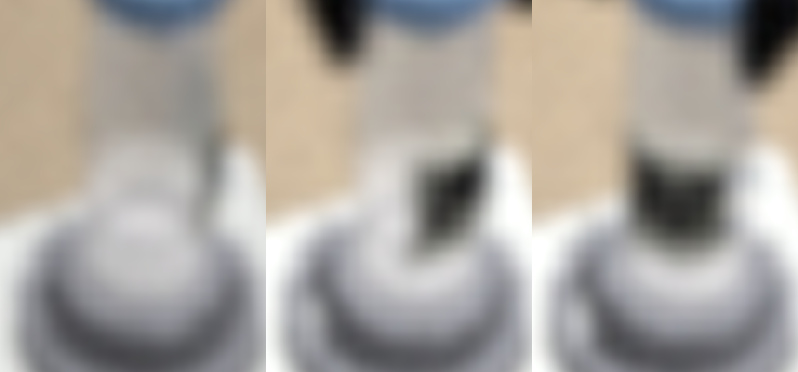

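The dark patch has light stripes and sits about 170° from the reader's +x at the start, so it can't be the label: the task puts that at 45 to 115°. The white area fits. I'll turn the tube back counter-clockwise past the start to see the white area's other edge.

{"fn": "send_rows", "kwargs": {
  "moves": [
    [[0,0,-8.4,0,0,0,-1],[0,0,-8.4,0,0,0,-1],[0,0,-8.4,0,0,0,-1],[0,0,-8.4,0,0,0,-1],[0,0,-8.4,0,0,0,-1]]
  ]
}}

```text
time_s: 9.6
position: [0.5172, -0.139, 0.1286]
tcp_rot: [[0.071, 0.997, 0.0], [0.997, -0.071, -0.0], [-0.0, 0.0, -1.0]]
force: [1.9, -0.5, 0.2]
opening: 0.397
```

{"fn": "send_rows", "kwargs": {
  "moves": [
    [[0,0,-8.4,0,0,0,-1],[0,0,-8.4,0,0,0,-1],[0,0,-8.4,0,0,0,-1],[0,0,-8.4,0,0,0,-1],[0,0,-8.4,0,0,0,-1]]
  ]
}}

```text
time_s: 10.1
position: [0.5173, -0.1388, 0.1286]
tcp_rot: [[-0.615, 0.789, 0.0], [0.789, 0.615, 0.0], [0.0, 0.0, -1.0]]
force: [0.1, -0.4, 0.5]
opening: 0.397
```

{"fn": "send_rows", "kwargs": {
  "moves": [
    [[0,0,-8.4,0,0,0,-1],[0,0,-8.4,0,0,0,-1],[0,0,-8.4,0,0,0,-1],[0,0,-8.4,0,0,0,-1],[0,0,-8.4,0,0,0,-1]]
  ]
}}

```text
time_s: 10.6
position: [0.517, -0.1384, 0.1286]
tcp_rot: [[-0.985, 0.175, -0.0], [0.175, 0.985, 0.001], [0.0, 0.001, -1.0]]
force: [0.8, 1.7, 1.1]
opening: 0.4
```

{"fn": "send_rows", "kwargs": {
  "moves": [
    [[0,0,-8.4,0,0,0,-1],[0,0,-8.4,0,0,0,-1],[0,0,-8.4,0,0,0,-1],[0,0,-8.4,0,0,0,-1],[0,0,0,0,0,0,-1]]
  ]
}}

```text
time_s: 11.1
position: [0.5166, -0.1383, 0.1285]
tcp_rot: [[-0.919, -0.394, -0.001], [-0.394, 0.919, 0.001], [0.001, 0.002, -1.0]]
force: [-1.4, 0.7, 1.3]
opening: 0.397
```

```bash
python3 - <<'E'
from h import *
I=np.mean([capture("side").astype(np.float32) for _ in range(10)],0);np.save("side3.npy",I)
R=readout.read_state()["tcp_rot"];print("yaw",np.degrees(np.arctan2(R[1,0],R[0,0])))
cv2.imwrite("pics/z7.png",np.clip(cv2.resize(np.hstack([cv2.warpAffine(np.load(f),np.float32([[20,0,-315*20],[0,20,-168*20]]),(400,560),flags=2) for f in("sideavg.npy","side3.npy")]),(800,560))*1.3,0,255).astype(np.uint8))
for v in range(176,192,2): print(v,I[v,318:336].mean(1).round().astype(int))
E
```

```text
yaw -156.8240803218429
176 [144 144 142 139 136 136 129 121 116 115 104  95 102 120 131 118  75  31]
178 [145 144 141 137 135 135 132 127 123 122 121 120 119 122 135 138 114  83]
180 [143 146 146 144 148 155 156 155 150 150 149 142 131 136 164 184 170 147]
182 [144 144 149 152 160 168 168 166 165 165 165 164 157 155 173 190 187 166]
184 [169 168 171 172 164 162 167 168 167 164 161 162 166 177 189 196 197 187]
186 [165 143 134 142 151 163 171 178 182 180 174 162 152 151 158 174 189 195]
188 [136 115 117 137 153 164 165 165 167 170 173 170 156 142 132 137 165 186]
190 [108  91 106 124 134 147 155 159 160 162 162 154 141 128 108 109 139 173]
```

View pics/z7.png

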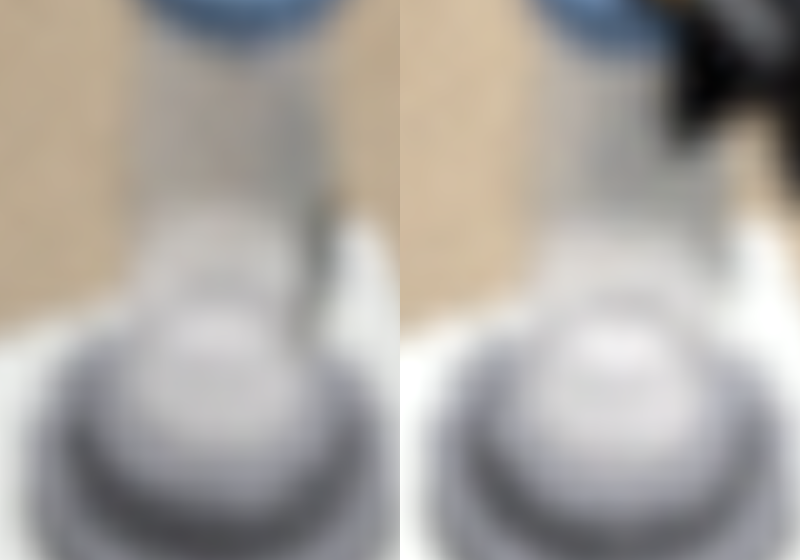

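```bash
python3 - <<'E'
from h import *
F=["sideavg.npy","side1.npy","side2.npy","side3.npy"];rot=[0,-56,-112,48+4]
I=[np.load(f).astype(np.float32) for f in F]
g=lambda im,u,v,s,w,h:cv2.warpAffine(im,np.float32([[s,0,-u*s],[0,s,-v*s]]),(w,h),flags=cv2.INTER_LANCZOS4)
row1=np.hstack([g(i,317,173,12,200,200) for i in I])*1.25
b=g(I[1],350,148,10,300,400)*1.4
b0=g(I[0],350,148,10,300,400)*1.4
# tube-frame unwraps
us=[]
for im in I:
    th,z,w=unwrap(im,(.5175,-.1385));us.append(cv2.resize(w[25:50],(200,100)))
u=np.vstack(us)*1.25
cv2.imwrite("pics/z8.png",np.clip(np.vstack([row1,np.hstack([b0,b,u])]),0,255).astype(np.uint8))
E
```

```text
(no output)
```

View pics/z8.png

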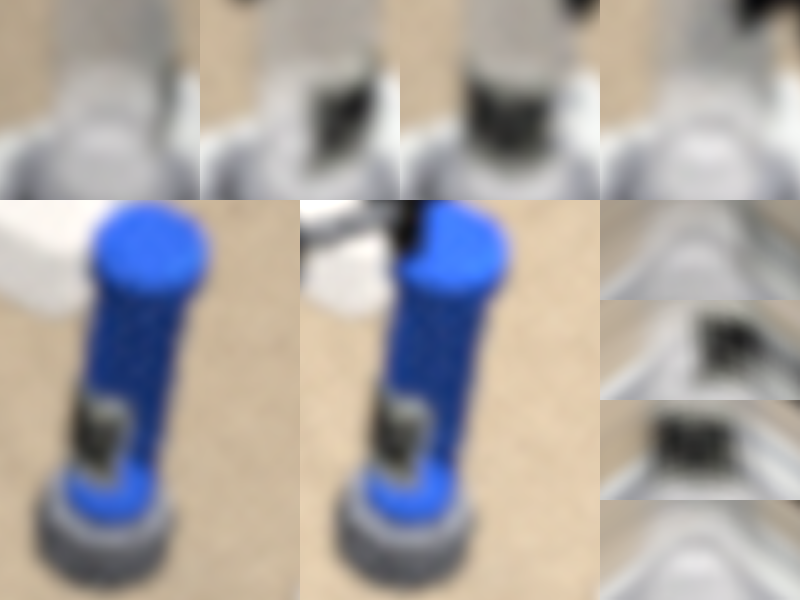

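The blue look-alike carries the same dark barred patch (crop 100,430), so that patch is the bar label. The white area is only the tube's shoulder and content. The label is at tool yaw +28°, so I turn clockwise about 218° to bring it to 13°.

{"fn": "send_rows", "kwargs": {
  "moves": [
    [[0,0,8.1,0,0,0,-1],[0,0,8.1,0,0,0,-1],[0,0,8.1,0,0,0,-1],[0,0,8.1,0,0,0,-1],[0,0,8.1,0,0,0,-1]]
  ]
}}

```text
time_s: 12.1
position: [0.5172, -0.139, 0.1286]
tcp_rot: [[-0.953, 0.303, 0.0], [0.303, 0.953, -0.0], [-0.0, -0.0, -1.0]]
force: [-1.0, 1.0, 2.1]
opening: 0.394
```

{"fn": "send_rows", "kwargs": {
  "moves": [
    [[0,0,8.1,0,0,0,-1],[0,0,8.1,0,0,0,-1],[0,0,8.1,0,0,0,-1],[0,0,8.1,0,0,0,-1],[0,0,8.1,0,0,0,-1]]
  ]
}}

```text
time_s: 12.6
position: [0.5177, -0.1394, 0.1286]
tcp_rot: [[-0.528, 0.849, 0.001], [0.849, 0.528, -0.001], [-0.002, 0.001, -1.0]]
force: [1.0, 1.3, 0.8]
opening: 0.4
```

{"fn": "send_rows", "kwargs": {
  "moves": [
    [[0,0,8.1,0,0,0,-1],[0,0,8.1,0,0,0,-1],[0,0,8.1,0,0,0,-1],[0,0,8.1,0,0,0,-1],[0,0,8.1,0,0,0,-1]]
  ]
}}

```text
time_s: 13.1
position: [0.5179, -0.1397, 0.1286]
tcp_rot: [[0.15, 0.989, 0.002], [0.989, -0.15, -0.002], [-0.001, 0.002, -1.0]]
force: [1.4, 0.4, 0.0]
opening: 0.397
```

{"fn": "send_rows", "kwargs": {
  "moves": [
    [[0,0,8.1,0,0,0,-1],[0,0,8.1,0,0,0,-1],[0,0,8.1,0,0,0,-1],[0,0,8.1,0,0,0,-1],[0,0,8.1,0,0,0,-1]]
  ]
}}

```text
time_s: 13.6
position: [0.5179, -0.1399, 0.1286]
tcp_rot: [[0.756, 0.654, 0.002], [0.654, -0.756, -0.002], [0.0, 0.003, -1.0]]
force: [1.3, 0.5, 0.1]
opening: 0.395
```

{"fn": "send_rows", "kwargs": {
  "moves": [
    [[0,0,8.1,0,0,0,-1],[0,0,8.1,0,0,0,-1],[0,0,8.1,0,0,0,-1],[0,0,8.1,0,0,0,-1],[0,0,8.1,0,0,0,-1]]
  ]
}}

```text
time_s: 14.1
position: [0.5178, -0.14, 0.1286]
tcp_rot: [[1.0, 0.007, 0.002], [0.007, -1.0, -0.002], [0.002, 0.002, -1.0]]
force: [0.2, -0.4, 0.7]
opening: 0.399
```

{"fn": "send_rows", "kwargs": {
  "moves": [
    [[0,0,8.1,0,0,0,-1],[0,0,7.6,0,0,0,-1],[0,0,0,0,0,0,-1],[0,0,0,0,0,0,-1],[0,0,0,0,0,0,-1]]
  ]
}}

```text
time_s: 14.6
position: [0.5174, -0.1394, 0.1286]
tcp_rot: [[0.966, -0.257, 0.001], [-0.257, -0.966, -0.001], [0.001, 0.001, -1.0]]
force: [-0.1, -0.7, 1.3]
opening: 0.396
```

```bash
python3 - <<'E'
from h import *
I=np.mean([capture("side").astype(np.float32) for _ in range(10)],0);np.save("side4.npy",I)
s=readout.read_state();R=s["tcp_rot"];print("yaw",np.degrees(np.arctan2(R[1,0],R[0,0])),s["position"],s["force"],s["opening"],s["time_s"])
for v in range(178,190,1): print(v,I[v,318:336].mean(1).round().astype(int))
for v in (182,184): print(v,np.load("side3.npy")[v,318:336].mean(1).round().astype(int))
E
```

```text
yaw -14.98364876519647 [ 0.51718882 -0.1390077   0.12857851] [ 0.24072215 -0.3623182   0.74258295] 0.39445258842251074 15.1
178 [144 143 137 116 101 116 127 129 132 133 130 129 128 125 125 127 122 116]
179 [143 146 140 114  85 105 126 138 144 146 145 144 142 143 157 161 151 140]
180 [143 146 141 113  69  74 102 129 147 153 154 157 153 153 171 184 171 150]
181 [144 145 142 113  62  49  84 127 153 162 164 168 164 160 172 190 183 157]
182 [143 146 144 115  61  40  78 126 151 160 165 169 169 170 179 189 187 168]
183 [148 153 157 133  73  41  80 125 147 154 157 162 170 179 190 196 193 176]
184 [169 168 167 145  91  53  89 139 164 167 164 160 162 176 190 196 196 186]
185 [180 164 151 135 103  80 100 147 175 180 174 164 155 165 180 190 194 192]
186 [165 141 130 126 118 109 112 142 167 173 175 168 155 151 158 173 188 194]
187 [145 120 117 128 135 134 132 145 162 167 170 170 160 145 139 152 178 193]
188 [133 103 108 126 141 151 152 158 164 168 171 173 162 142 129 138 165 187]
189 [117  88  99 121 132 148 157 163 167 168 170 168 157 139 122 124 148 177]
182 [144 144 149 152 160 168 168 166 165 165 165 164 157 155 173 190 187 166]
184 [169 168 171 172 164 162 167 168 167 164 161 162 166 177 189 196 197 187]
```

Numerically, the label's dark right edge is at 56–57° and its half-span about 46°, so it points at about 11°, against 13° for the reader. I'll let it stand a bit longer, then lift and carry.

{"fn": "send_rows", "kwargs": {
  "moves": [
    [[0,0,-1.5,0,0,0,-1],[0,0,0,0,0,0,-1],[0,0,0,0,0,0,-1],[0,0,0,0,0,0,-1],[0,0,0,0,0,0,-1]]
  ]
}}

```text
time_s: 15.6
position: [0.5172, -0.1388, 0.1286]
tcp_rot: [[0.972, -0.233, 0.0], [-0.233, -0.972, 0.0], [0.0, -0.0, -1.0]]
force: [0.9, 0.0, 1.5]
opening: 0.394
```

{"fn": "send_rows", "kwargs": {
  "moves": [
    [[0,0,0,0,0,0,-1],[0,0,0,0,0,0,-1],[0,0,0,0,0,-0.5,-1],[0,0,0,0,0,-1,-1],[0,0,0,0,0,-2,-1]]
  ]
}}

```text
time_s: 16.1
position: [0.5156, -0.1382, 0.163]
tcp_rot: [[0.972, -0.234, -0.004], [-0.234, -0.972, 0.002], [-0.005, -0.001, -1.0]]
force: [-0.2, 0.9, -1.6]
opening: 0.395
```

{"fn": "send_rows", "kwargs": {
  "moves": [
    [[0,0,0,0,0,-2.5,-1],[0,0,0,0,0,-2.5,-1],[0,0,0,0,0,-1.5,-1],[0,0,0,0,0,0,-1],[0,0,0,-0.4,-1.5,0,-1]]
  ]
}}

```text
time_s: 16.6
position: [0.5169, -0.1243, 0.2287]
tcp_rot: [[0.972, -0.236, 0.001], [-0.236, -0.972, -0.001], [0.001, 0.001, -1.0]]
force: [0.9, 0.2, -1.0]
opening: 0.394
```

```bash
python3 - <<'E'
from h import *
s=readout.read_state();R=s["tcp_rot"];p=s["position"];d=np.array([.524,.1212,p[2]])-p
print(s["time_s"],p,"tool d cm",R.T@d*100,"yaw",np.degrees(np.arctan2(R[1,0],R[0,0])),s["force"],s["opening"])
E
```

```text
16.6 [ 0.51689524 -0.12425729  0.22874704] tool d cm [-5.09220405e+00 -2.40222085e+01 -2.34737237e-02] yaw -13.626303020832463 [ 0.90382463  0.15388575 -1.04538999] 0.3936549103614731
```

{"fn": "send_rows", "kwargs": {
  "moves": [
    [[0,0,0,-0.7275,-3.432,0,-1],[0,0,0,-0.7275,-3.432,0,-1],[0,0,0,-0.7275,-3.432,0,-1],[0,0,0,-0.7275,-3.432,0,-1],[0,0,0,-0.7275,-3.432,0,-1]]
  ]
}}

```text
time_s: 17.1
position: [0.5194, 0.0545, 0.227]
tcp_rot: [[0.972, -0.233, -0.004], [-0.233, -0.972, 0.001], [-0.004, 0.0, -1.0]]
force: [1.2, -0.4, -1.2]
opening: 0.399
```

{"fn": "send_rows", "kwargs": {
  "moves": [
    [[0,0,0,-0.7275,-3.432,0,-1],[0,0,0,-0.7275,-3.432,0,-1],[0,0,-7.8,0,0,0,-1],[0,0,-7.8,0,0,0,-1],[0,0,-7.8,0,0,0,-1]]
  ]
}}

```text
time_s: 17.6
position: [0.5211, 0.1237, 0.2268]
tcp_rot: [[0.984, 0.179, -0.005], [0.179, -0.984, 0.0], [-0.004, -0.001, -1.0]]
force: [-0.6, -1.4, -1.1]
opening: 0.396
```

{"fn": "send_rows", "kwargs": {
  "moves": [
    [[0,0,-7.8,0,0,0.6,-1],[0,0,-7.8,0,0,0.6,-1],[0,0,0,0,0,0,-1],[0,0,0,0,0,0,-1],[0,0,0,0,0,0,-1]]
  ]
}}

```text
time_s: 18.1
position: [0.5229, 0.1225, 0.2163]
tcp_rot: [[0.903, 0.429, -0.001], [0.429, -0.903, 0.0], [-0.001, -0.001, -1.0]]
force: [1.0, -0.2, -0.2]
opening: 0.395
```

```bash
python3 - <<'E'
from h import *
I={c:np.mean([capture(c).astype(np.float32) for _ in range(5)],0) for c in("side","top")}
s=readout.read_state();R=s["tcp_rot"];p=s["position"]
print(s["time_s"],p,"yaw",np.degrees(np.arctan2(R[1,0],R[0,0])),s["force"],s["opening"])
u,v=proj("side",(.524,.1212,.09)).round().astype(int);print(u,v)
# tooth angle + tube axis seen from side
for z in(.096,.15,.22): print(z,proj("side",(p[0],p[1],z)))
for c in("side","top"): print(c,[(round(d["p"],2),np.round(d["location"],3).tolist()) for d in spot_in(c,"mix_tube")[:3]])
g=lambda im,u,v,s:cv2.warpAffine(im,np.float32([[s,0,-u*s+200],[0,s,-v*s+200]]),(400,400),flags=2)
cv2.imwrite("pics/z9.png",np.clip(np.hstack([g(I["side"],u,v,8),g(I["top"],267,222,6)])*1.2,0,255).astype(np.uint8))
E
```

```text
18.6 [0.5233043  0.12204301 0.21662063] yaw 25.48491258638334 [ 0.02012319 -0.78224846 -2.4085347 ] 0.4010388910546165
342 255
0.096 [342.69798948 253.71784379]
0.15 [344.12830901 243.65142107]
0.22 [346.1788515  229.21363221]
side [(0.74, [0.526, 0.136, 0.147])]
top [(0.68, [0.401, -0.166, 0.139])]
```

View pics/z9.png

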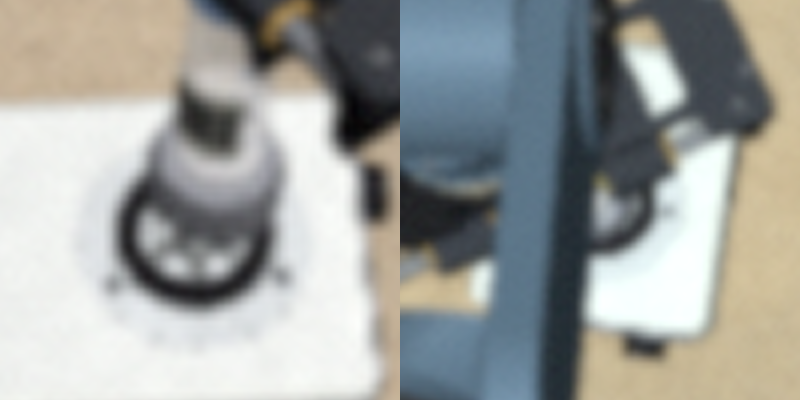

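The carried tube is upright over the ring, with its bar label visible (crop 210,115). Now a slow descent onto the nose.

{"fn": "send_rows", "kwargs": {
  "moves": [
    [[0,0,0,0.09,0.04,0.4,-1],[0,0,0,0,0,0.4,-1],[0,0,0,0,0,0.4,-1],[0,0,0,0,0,0.3,-1],[0,0,0,0,0,0.2,-1]]
  ]
}}

```text
time_s: 19.2
position: [0.524, 0.1221, 0.199]
tcp_rot: [[0.903, 0.431, -0.001], [0.431, -0.903, -0.0], [-0.001, -0.0, -1.0]]
force: [-1.2, 0.5, -0.6]
opening: 0.4
```

{"fn": "send_rows", "kwargs": {
  "moves": [
    [[0,0,0,0,0,0.1,-1],[0,0,0,0,0,0.1,-1],[0,0,0,0,0,0.1,-1],[0,0,0,0,0,0.1,-1],[0,0,0,0,0,0.05,-1]]
  ]
}}

```text
time_s: 19.7
position: [0.5249, 0.1223, 0.1959]
tcp_rot: [[0.903, 0.431, 0.002], [0.431, -0.903, 0.0], [0.002, 0.0, -1.0]]
force: [-1.1, 1.0, 6.1]
opening: 0.396
```

{"fn": "send_rows", "kwargs": {
  "moves": [
    [[0,0,-2,0,0,0,-1],[0,0,-2,0,0,0,-1],[0,0,-2,0,0,0,-1],[0,0,-2,0,0,0,-1],[0,0,-2,0,0,0,-1]]
  ]
}}

```text
time_s: 20.2
position: [0.525, 0.1219, 0.196]
tcp_rot: [[0.813, 0.582, 0.002], [0.582, -0.813, -0.0], [0.001, 0.002, -1.0]]
force: [-0.5, 0.2, 4.9]
opening: 0.396
```

{"fn": "send_rows", "kwargs": {
  "moves": [
    [[0,0,-2.5,0,0,0,-1],[0,0,-2.5,0,0,0,-1],[0,0,-2.5,0,0,0,-1],[0,0,-2.5,0,0,0,-1],[0,0,-2.5,0,0,0,-1]]
  ]
}}

```text
time_s: 20.7
position: [0.5248, 0.1219, 0.1953]
tcp_rot: [[0.668, 0.745, 0.001], [0.745, -0.668, -0.001], [0.001, 0.001, -1.0]]
force: [0.0, -0.3, -0.3]
opening: 0.398
```

{"fn": "send_rows", "kwargs": {
  "moves": [
    [[0,0,-2.5,0,0,0,-1],[0,0,-2.5,0,0,0,-1],[0,0,-2.5,0,0,0,-1],[0,0,0,0,0,0,-1],[0,0,0,0,0,0,-1]]
  ]
}}

```text
time_s: 21.2
position: [0.5246, 0.122, 0.1951]
tcp_rot: [[0.567, 0.824, 0.001], [0.824, -0.567, -0.0], [0.0, 0.001, -1.0]]
force: [-0.3, -0.2, -1.8]
opening: 0.396
```

The upward force vanished near yaw 50–55°, so the splines look aligned (teeth at about 22° mod 60). Pressing down slowly.

{"fn": "send_rows", "kwargs": {
  "moves": [
    [[0,0,0,0,0,0.1,-1],[0,0,0,0,0,0.1,-1],[0,0,0,0,0,0.1,-1],[0,0,0,0,0,0.05,-1],[0,0,0,0,0,0,-1]]
  ]
}}

```text
time_s: 21.7
position: [0.5248, 0.1219, 0.1915]
tcp_rot: [[0.566, 0.824, 0.001], [0.824, -0.566, -0.0], [0.0, 0.001, -1.0]]
force: [2.5, -1.4, -2.0]
opening: 0.399
```

```bash
python3 - <<'E'
from h import *
s=readout.read_state();R=s["tcp_rot"];print(s["time_s"],s["position"],np.degrees(np.arctan2(R[1,0],R[0,0])),s["force"],s["moment"],s["opening"])
E
```

```text
21.7 [0.52475564 0.12189564 0.19148751] 55.50436937797825 [ 2.51036212 -1.4340204  -2.04228214] [-0.4873539  -0.45380557  0.01045428] 0.39884923769225356
```

{"fn": "send_rows", "kwargs": {
  "moves": [
    [[0,0,0,0,0,0.1,-1],[0,0,0,0,0,0.1,-1],[0,0,0,0,0,0.1,-1],[0,0,0,0,0,0.1,-1],[0,0,0,0,0,0.1,-1]]
  ]
}}

```text
time_s: 22.2
position: [0.5246, 0.122, 0.1866]
tcp_rot: [[0.566, 0.824, 0.001], [0.824, -0.566, -0.0], [0.0, 0.001, -1.0]]
force: [2.7, -1.5, -0.2]
opening: 0.398
```

{"fn": "send_rows", "kwargs": {
  "moves": [
    [[0,0,0,0,0,0.05,-1],[0,0,0,0,0,0.05,-1],[0,0,0,0,0,0.05,-1],[0,0,0,0,0,0.05,-1],[0,0,0,0,0,0,-1]]
  ]
}}

```text
time_s: 22.7
position: [0.5247, 0.1221, 0.185]
tcp_rot: [[0.566, 0.824, 0.001], [0.824, -0.566, -0.0], [0.001, 0.001, -1.0]]
force: [2.3, -2.2, 3.2]
opening: 0.395
```

{"fn": "send_rows", "kwargs": {
  "moves": [
    [[0,0,0,0,0,0.07,-1],[0,0,0,0,0,0.07,-1],[0,0,0,0,0,0.07,-1],[0,0,0,0,0,0.07,-1],[0,0,0,0,0,0.07,-1]]
  ]
}}

```text
time_s: 23.2
position: [0.5249, 0.1222, 0.1817]
tcp_rot: [[0.566, 0.824, 0.002], [0.824, -0.566, 0.0], [0.001, 0.001, -1.0]]
force: [1.9, -2.1, 7.9]
opening: 0.396
```

{"fn": "send_rows", "kwargs": {
  "moves": [
    [[0,0,0,0,0,0,-1],[0,0,0,0,0,0,-1],[0,0,0,0,0,0,-1],[0,0,0,0,0,0,-1],[0,0,0,0,0,0,-1]]
  ]
}}

```text
time_s: 23.7
position: [0.5248, 0.1221, 0.1817]
tcp_rot: [[0.566, 0.824, 0.001], [0.824, -0.566, 0.0], [0.001, 0.001, -1.0]]
force: [2.2, -2.1, 6.8]
opening: 0.396
```

```bash
python3 - <<'E'
from h import *
capture("side")
for _ in range(4):
    capture("side");s=readout.read_state();print(s["time_s"],s["position"],s["force"],s["moment"],s["opening"])
E
```

```text
23.8 [0.5248671  0.12213004 0.18169002] [ 2.77862653 -1.42434524  6.24166951] [-0.5745576  -0.58101489  0.04368986] 0.3981840554323121
23.85 [0.52485127 0.12214245 0.18164956] [ 2.27487577 -1.25052175  7.32761015] [-0.54208648 -0.52797697 -0.02698199] 0.39698642477647805
23.9 [0.52487282 0.12212193 0.18169536] [ 2.24746472 -1.53243078  6.34002403] [-0.5084742  -0.52644077 -0.00846285] 0.3974173822703458
23.95 [0.52486102 0.12212139 0.1816874 ] [ 1.74688801 -1.93332632  6.28298742] [-0.48903854 -0.58336924 -0.00580288] 0.3978262110737174
```

{"fn": "send_rows", "kwargs": {
  "moves": [
    [[0,0,0,0,0,0.03,-1],[0,0,0,0,0,0.03,-1],[0,0,0,0,0,0,-1],[0,0,0,0,0,0,-1],[0,0,0,0,0,0,-1]]
  ]
}}

```text
time_s: 24.45
position: [0.5249, 0.1222, 0.1813]
tcp_rot: [[0.566, 0.824, 0.002], [0.824, -0.566, 0.0], [0.001, 0.001, -1.0]]
force: [3.0, -1.3, 7.2]
opening: 0.394
```

```bash
python3 - <<'E'
from h import *
f=[]
for _ in range(6):
    capture("side");s=readout.read_state();f.append(s["force"])
print(s["time_s"],s["position"],np.mean(f,0),s["opening"]);print(bot.hand_in())
E
```

```text
24.75 [0.52492951 0.12215796 0.18127305] [ 1.9261232  -1.61482033  7.54531475] 0.39176252565827074
the job is handed in; nothing more can be done
None
```

I gripped the mixing tube by its cap and turned it in the nest until the bar label faced the reader's window. After about 1.5 s there I carried it upright to the mixing drive. I meshed it by turning under light contact, slid it home and pressed it down. I handed in at 24.75 s of robot time, still gripping and pressing.

**Reading position:** the label was at about 11–13° and the reader's window direction at about 13°, well inside the 15° tolerance. This comes from averaged side pictures; there is no signal that the label was actually read.

**Meshing:** the foot first stopped on the tooth crests with 6 N, because I had guessed the teeth 30° off. After about 30° more of gentle turning it dropped in and slid down to the ring without resistance.

**Pressing down:** in the last check the tool was 5.3 mm below where the ring should start to give. The push was 7.5 N by the wrist sensor, plus about 1.5–2 N of tube weight. By the spring figures that is about 4.5–5 mm of the ring's 6 mm. A sideways force of about 2.5 N remained.

**Disagreement on the label's start angle:** the task gives 45–115° from the reader's +x, but the pictures show the barred patch starting at about 168°.
- I first took a white area at about 56° for the label and turned to that. I then corrected it after a wider turn in the nest, because the blue look-alike carries the same dark barred patch.
- The mesh angle also fits that patch being the label.

I saw no contact with the other things on the bench, but I took no final picture to confirm they had not moved.

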